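# Make up a loan kit on the buried carry board

## Task

Make up a loan kit: first slide the plywood carry board by its fin out from under the stack, completely past the guard rail, leaving the case, the bowl and the ball in it standing upright behind the rail without touching them. Then push the ejector slide fully home to drive the mini dumbbell out of its sleeve (let the slide spring back), and lay that dumbbell and every red collar from the turntable on the board, all lying flat on the board side by side, the board flat on the table. Leave the other things where they are.

Things in the scene. Friction and masses are not known exactly. Their poses are not given: they have to be found in the camera images.
- dock: Fixed steel guard rail: bar 210 mm long (its y), 8 mm thick, underside 15 mm and top 37 mm above the table, on two posts 197 mm apart. Origin on the table under the bar's back face; x level, the way the board is drawn out, away from the stack (near world +y); z up. The stack is on its -x side. The board passes under the bar (5 mm air above it); the case does not and is held back.
- board_c (a point): Carry board: plywood, 280 mm long (x), 160 mm wide (y), 10 mm thick, 0.35 kg. Point at the centre of its upper face, 10 mm above its underside. At the start it lies on the table under the stack and the guard rail, its +x end sticking out past the rail; x points to the end with the fin, z up.
- board_fin (a point): Centre of the upright wooden fin on the board, for pulling it: 50 mm long (board x), 16 mm thick (board y), its top 46 mm above the table; this point is 27.5 mm above the table, 110 mm along board x from the board's centre. Axes as the board's.
- case_c (a point): Bottom of the stack: closed grey plastic case, 130 x 130 mm, 40 mm tall, 0.18 kg, resting on the board close behind the guard rail. Point at its centre (half-way up).
- bowl_rim (a point): White ceramic bowl standing on the case, 116 mm across the rim, 45 mm tall, 0.16 kg. Point at the centre of its mouth, z up.
- ball_center (a point): Blue hard silicone ball, 54 mm across, loose in the bowl. Point at its centre.
- sleeve: Fixed ejector sleeve: channel of two upright walls (70 mm wide over all; x from -100 to +80 mm) with a clear roof, top 55 mm above the table, slotted 16 mm wide along the middle; closed at the -x end, open at the +x end. Origin on the table; x is the way the dumbbell comes out (near world -y), z up.
- ejector_lug (a point): Centre of the ejector slide's black push lug: upright plate 44 mm wide (sleeve y), 10 mm thick (sleeve x), from 61 to 105 mm above the table, above the roof; this point is 83 mm up. At rest at sleeve x = -80 mm; pushed along sleeve +x it drives the dumbbell before it.
- ejector (a joint): Travel of the ejector slide in m: 0 at rest, 0.15 fully pushed (the dumbbell is then wholly out of the sleeve and rests on the table). A spring returns it; it takes about 1 N at rest rising to 5 N at full travel, plus the friction of the dumbbell (up to about 4 N).
- dumbbell_c (a point): Chrome mini dumbbell to be loaned: 150 mm long (x), two hexagonal heads each 35 mm long, 46 mm across flats (53 mm across corners), joined by a round handle 80 mm long and 24 mm thick; 0.5 kg. Point at its centre, 23 mm above what it lies on. At the start it lies inside the sleeve along the sleeve's x.
- turntable_c (a point): Centre of the upper face of a freely spinning turntable disc, 300 mm across with a rim 4 mm thick standing 7 mm above the face at its edge; the face is 45 mm above the table. No motor, no brake: it turns at a touch. The base does not move.
- collar1_c (a point): Red spinlock collar, absent in some starts: a ring 46 mm outside and 26 mm inside, 26 mm tall, with two opposite wings 16 mm thick and 20 mm tall that make it 72 mm long along its x; 0.1 kg; all collars are alike. Point at its centre, 13 mm above what it lies on; x along the wings, z up. At the start on the turntable.
- collar2_c (a point): Red spinlock collar, absent in some starts: a ring 46 mm outside and 26 mm inside, 26 mm tall, with two opposite wings 16 mm thick and 20 mm tall that make it 72 mm long along its x; 0.1 kg; all collars are alike. Point at its centre, 13 mm above what it lies on; x along the wings, z up. At the start on the turntable.
- collar3_c (a point): Red spinlock collar, absent in some starts: a ring 46 mm outside and 26 mm inside, 26 mm tall, with two opposite wings 16 mm thick and 20 mm tall that make it 72 mm long along its x; 0.1 kg; all collars are alike. Point at its centre, 13 mm above what it lies on; x along the wings, z up. At the start on the turntable.
- collar4_c (a point): Red spinlock collar, absent in some starts: a ring 46 mm outside and 26 mm inside, 26 mm tall, with two opposite wings 16 mm thick and 20 mm tall that make it 72 mm long along its x; 0.1 kg; all collars are alike. Point at its centre, 13 mm above what it lies on; x along the wings, z up. At the start on the turntable.
- dumbbell2: Bystander: a second chrome mini dumbbell, same shape as the first, lying in the open on the far right of the table, behind the stack. Not part of the kit. Origin at the centre of its underside.
- tin: Bystander: steel tin, 60 mm across, 50 mm tall. Origin under its centre.
- cup: Bystander: white mug, 76 mm across, 90 mm tall. Origin under its centre.
- case: The same case, origin at the centre of its underside.
- bowl: The same bowl, origin at the centre of its underside.
- ball: The same ball; its origin turns with it.
Not all that is in view belongs to the job. What is shaped like the part that bears collar4_c but purple or white is not meant.

How it is judged:
By the outcome, as a careful person would: the job done as asked, in the order asked, and still so for the second after the job is handed in, with the robot touching nothing.
Of collar1, collar2, collar3, collar4 only 2 to 4 are there at a start; the rules pass over those that are not, and their reading is None.
At some moment in a run one of collar1, collar2, collar3, collar4 may be knocked a few centimetres aside while the robot is not near it.
Once in a run the grip may slacken for a moment while it holds something.
It also fails if it takes over 210 s, if anything falls off the work surface, if the arm or the gripper's body presses on something with over 40 N, if the wrist force passes 120 N, or if a joint passes its speed limit or range.

## Robot

A 6-joint arm with a two-finger parallel gripper is mounted at the origin on the work surface. World frame = base frame: x ahead of the robot, y to its left, z up, the work surface at z = 0. Lengths are in m, angles in rad, forces in N, time in s.
With the tool pointing down it reaches from about 0.275 to 0.75 m from the base axis. Payload 10.2 kg.
Tool frame: the origin (TCP) lies midway between the tips of the shut fingers; the grasp point (between the pads) lies env.grip_point_offset behind it (env.grip_point_offset is the distance from the TCP to the grasp point, in m); z points along the fingers, x is the direction in which the jaws open and shut, and the axes are right-handed (so a half turn about z gives the same grasp; the last joint's range is limited). The gripper opens to 88 mm and grips with 3 to 60 N. Pads are 18 mm wide; open, the fingers measure 123 mm over their backs; the gripper's body (75 mm by 187 mm) begins 45 mm behind the grasp point.
Start: joints at [-1.337, 0.313, 1.498, -0, 1.331, -0.223], TCP at [0.232, -0.471, 0.239] pointing down, gripper open.
Joint ranges: [-2.94, 2.94], [-0.97, 2.17], [0.19, 2.56], [-1.23, 4.37], [0.02, 3.11], [-2.88, 2.88]. Speed limits (rad/s): [2.39, 2.39, 3.01, 3.14, 3.14, 3.14].

## Interface

Orientations are given as a unit quaternion [x, y, z, w].
In Python, from cell import env gives the robot as it stands. The module is installed in compiled form; this text tells all that it offers. Calls block until the motion is done:
- env.move_pose(position, orientation): joint-space move of the TCP to a pose.
- env.line_to(position, max_speed=0.15, attitude=None): straight line of the TCP; attitude=None keeps the orientation; max_speed is the mean speed in m/s.
- env.movej(angles): joint-space move.
- env.grip(opening, f_grip=None): opening from 0.0 (shut) to 1.0 (fully open); f_grip is the grip in N (None keeps the last); returns when the fingers have stopped.
- env.sleep(seconds).
- env.ik(position, orientation): joint angles nearest the present ones, or None.
- env.get_obs(): the state.
- env.get_image(name): name is "scene" or "side" or "wrist"; returns (picture, depth): 420x560x3 uint8, red, green, blue; 420x560 float32, m along the optical axis (not along the pixel's ray), 0 where there is no reading.
- env.get_calibration(name): a dict with "K" (3x3 intrinsics, pixels), "dist_coeffs" ([k1, k2, p1, p2, k3] as OpenCV has them; the pictures are not rectified), "R" (3x3) and "t" (3): a world point X has camera coordinates R X + t; the wrist camera has in their place "hand_eye" (4x4, takes a point from camera to tool coordinates, whose origin is the TCP and whose axes are the tool frame's). Camera axes: x right, y down, z forward; pixel columns grow to the right and rows downward; lengths in m; the calibration is good to about 2 mm. A picture is of the moment at which its call begins: read the wrist's pose just before it. get_calibration takes no time and is no camera call.
A pose or a line that the arm cannot do raises env.PlanningError and nothing moves.
- env.hand_in(): hands the job in, once; it reports no verdict.
Trained networks look in the newest picture that a camera, given by its name, has taken for a name from the list of things; names that differ only in an ending like _2 or _b are one class to them, and where a whole thing is asked for, a point or a joint stands for the part that bears it (a point fixed in the world has none). Each returns a list of dicts, best first, with "score" (0 to 1); they miss things now and then, are a little off and sometimes report something else, mostly with a low value. They report only what shows in the picture. A call takes as long as a camera call. They do not tell look-alikes from the thing itself.
- env.cut_out(camera, name): "region" (420x560 bool, what is visible of it) and "extent" ([left, top, width, height] in pixels, round what is visible of it).
The state is a dict: "t": time; "joints": joint angles; "joint_velocities": joint speeds; "effort": joint torques, N m; "eef_pos": TCP position; "eef_rot": TCP orientation; "ft_force": force on the tool from outside, world axes, zero at the start; "wrist_torque": the same for the moment, N m; "grip_width": opening from 0.0 (shut) to 1.0 (fully open).
Only numpy, scipy, OpenCV 4.12 (cv2) and the standard library are available. Lean on these libraries where they do the work, as an engineer would, in place of code of your own. Each camera call takes 0.05 s, during which the arm holds its last target.

## Working session

There is one attempt and no reset: what is moved stays moved. The work goes in short steps, each a Python script; the robot and the scene stay as the last script left them, time stands still between calls to the robot, and variables do not carry over. Pictures are saved under pics/ and viewed, and the job is handed in when it is done.

```bash
mkdir -p pics; ls; cat > h.py <<'E'
import numpy as np, cv2
from cell import env
from scipy.spatial.transform import Rotation as Rn
def down(yaw):  # tool x axis at angle yaw in world xy, z down
    c,s=np.cos(yaw),np.sin(yaw)
    M=np.array([[c,s,0],[s,-c,0],[0,0,-1]]).T
    M=np.column_stack([[c,s,0],[s,-c,0],[0,0,-1]])
    return Rn.from_matrix(M).as_quat()
def pose(cam,obs=None):
    c=env.get_calibration(cam)
    if "R" in c: return c,np.array(c["R"]),np.array(c["t"]).ravel()
    T=np.eye(4);T[:3,:3]=Rn.from_quat(obs["eef_rot"]).as_matrix();T[:3,3]=obs["eef_pos"]
    W=T@np.array(c["hand_eye"]); R=W[:3,:3].T
    return c,R,-R@W[:3,3]
def snap(cam,name=None):
    obs=env.get_obs(); im,d=env.get_image(cam)
    if name: cv2.imwrite(f"pics/{name}.png",im[:,:,::-1])
    return obs,im,d
def cloud(cam,obs,d):
    c,R,t=pose(cam,obs)
    h,w=d.shape;u,v=np.meshgrid(np.arange(w),np.arange(h))
    p=cv2.undistortPoints(np.stack([u,v],-1).reshape(-1,1,2).astype(float),np.array(c["K"]),np.array(c["dist_coeffs"])).reshape(h,w,2)
    P=np.dstack([p*d[...,None],d])
    X=(P-t)@R
    X[d<=0]=np.nan
    return X
def proj(cam,obs,X):
    c,R,t=pose(cam,obs)
    return cv2.projectPoints(np.atleast_2d(X).astype(float),cv2.Rodrigues(R)[0],t,np.array(c["K"]),np.array(c["dist_coeffs"]))[0].reshape(-1,2)
E
python3 - <<'E'
from h import *
for c in("scene","side","wrist"):
    o,im,d=snap(c,c+"0"); print(c,(d>0).mean(),env.get_calibration(c))
    np.savez(f"pics/{c}0.npz",X=cloud(c,o,d),im=im)
o=env.get_obs();print(o,env.grip_point_offset)
E
```

```text
pics
scene 0.9959056122448979 {'K': array([[465.12094708,   0.        , 275.55744682],
       [  0.        , 465.12094708, 208.21003602],
       [  0.        ,   0.        ,   1.        ]]), 'dist_coeffs': array([-0.15563498,  0.        ,  0.        ,  0.        ,  0.        ]), 'R': array([[ 3.38127909e-01,  9.41100161e-01,  6.22483844e-05],
       [ 6.59282172e-01, -2.36826312e-01, -7.13624772e-01],
       [-6.71577646e-01,  2.41337491e-01, -7.00528144e-01]]), 't': array([-0.22433863, -0.20962476,  1.62413181])}
side 0.9784566326530613 {'K': array([[483.97508677,   0.        , 279.71458995],
       [  0.        , 483.97508677, 211.70001149],
       [  0.        ,   0.        ,   1.        ]]), 'dist_coeffs': array([-0.07681944,  0.        ,  0.        ,  0.        ,  0.        ]), 'R': array([[-0.82668207, -0.56263176,  0.00650033],
       [-0.40550225,  0.58772101, -0.70010851],
       [ 0.3900829 , -0.58140306, -0.71400687]]), 't': array([0.42560838, 0.20257986, 1.54567568])}
wrist 0.9961352040816327 {'K': array([[326.95654632,   0.        , 280.95024332],
       [  0.        , 3
[... 512 characters left out ...]
00]])}
{'t': 0.15, 'joints': array([-1.33739996e+00,  3.13293555e-01,  1.49819861e+00,  1.31929490e-06,
        1.33101881e+00, -2.23402858e-01]), 'joint_velocities': array([ 0.00028188, -0.00224039, -0.00263685,  0.00045466, -0.00096435,
        0.00016696]), 'effort': array([ 1.65120480e-03, -4.02306426e+01, -2.52315098e+01,  6.94775884e-02,
        3.44019081e-02, -7.48338061e-05]), 'eef_pos': array([ 0.23151372, -0.47100823,  0.23833091]), 'eef_rot': array([ 8.48845447e-01, -5.28640895e-01, -3.25842033e-04, -3.23503490e-04]), 'ft_force': array([ 0.04172716, -0.4830921 , -1.20304464]), 'wrist_torque': array([ 0.00077734,  0.01009406, -0.0294094 ]), 'grip_width': 1.0030993710877274} 0.0187
```

View pics/scene0.png

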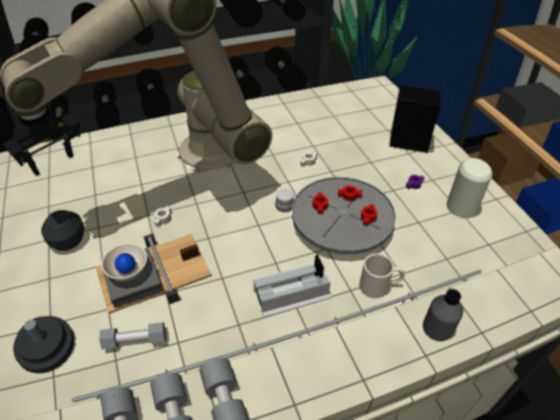

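View pics/side0.png

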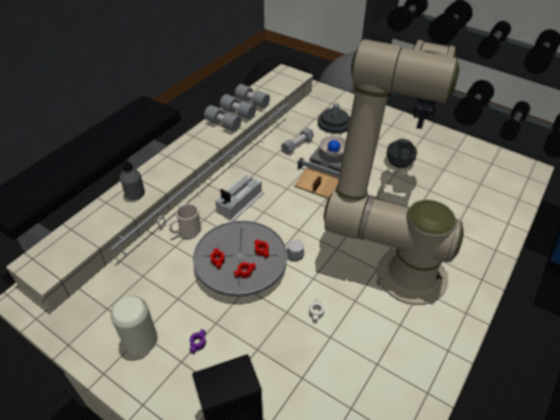

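View pics/wrist0.png

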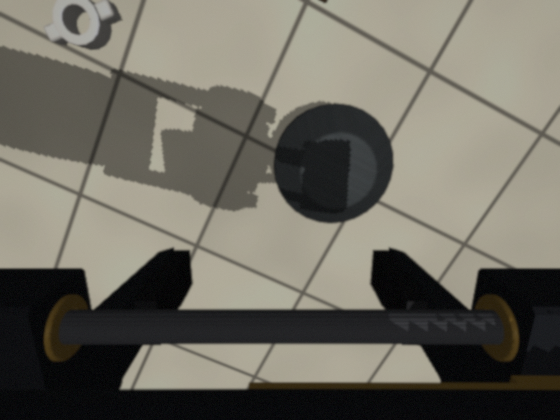

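Scene: red collars are on the turntable at (320,202), (349,192) and (369,213). Look-alikes are white at (162,215) and (308,158), and purple at (415,181). The fin is at (188,252) and the lug at (319,265). Next I build a top-down map from the depth.

```bash
cat > td.py <<'E'
import numpy as np,cv2,sys
def topdown(files,x0,x1,y0,y1,s,zmax=0.3):
    # image: right = -y ... row = x descending ; px per m s
    H=int((x1-x0)*s);W=int((y1-y0)*s)
    im=np.zeros((H,W,3),np.uint8);z=np.full((H,W),-9.)
    for f in files:
        D=np.load(f);X=D["X"].reshape(-1,3);C=D["im"].reshape(-1,3)
        k=np.isfinite(X).all(1)&(X[:,2]<zmax);X=X[k];C=C[k]
        r=((x1-X[:,0])*s).astype(int);c=((y1-X[:,1])*s).astype(int)
        m=(r>=0)&(r<H)&(c>=0)&(c<W)
        for i in np.where(m)[0]:
            if X[i,2]>z[r[i],c[i]]: z[r[i],c[i]]=X[i,2];im[r[i],c[i]]=C[i]
    return im,z
E
python3 - <<'E'
from td import *
im,z=topdown(["pics/scene0.npz","pics/side0.npz"],0.1,0.85,-0.6,0.6,330)
im=cv2.resize(cv2.dilate(im,np.ones((2,2))),None,fx=2,fy=2,interpolation=cv2.INTER_NEAREST)
for k in range(0,8):
  y=int((0.85-(0.1+0.1*k))*660);cv2.line(im,(0,y),(6,y),(255,0,0),1);cv2.putText(im,f"{.1+.1*k:.1f}",(8,y+4),0,.35,(255,0,0))
for k in range(13):
  x=int((0.6-(-0.6+0.1*k))*660);cv2.line(im,(x,0),(x,6),(255,0,0),1);cv2.putText(im,f"{-.6+.1*k:.1f}",(x,16),0,.35,(255,0,0))
cv2.imwrite("pics/td0.png",im[:,:,::-1]);print(im.shape)
E
```

```text
(494, 792, 3)
```

View pics/td0.png

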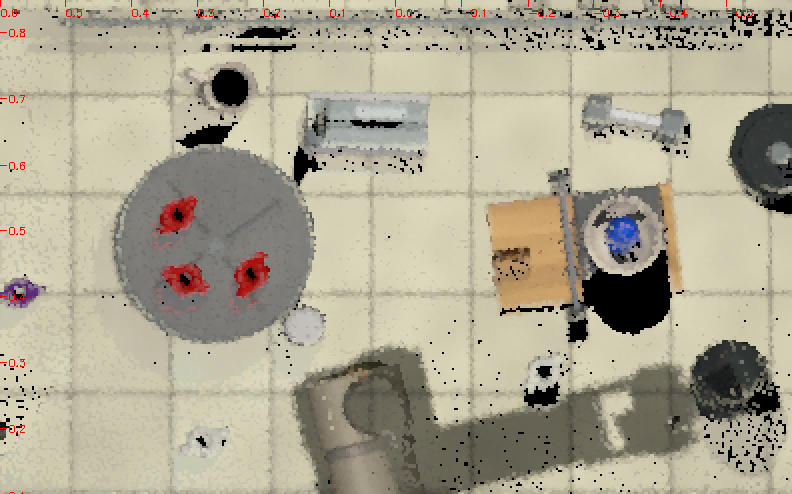

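```bash
python3 - <<'E'
from h import *
q=down(0.0)
# tool y axis for yaw0: (0,-1,0); camera is at tool -y => world +y
for yaw in (0,np.pi):
    j=env.ik([0.46,-0.22,0.30],down(yaw)); print(yaw,j)
env.move_pose([0.46,-0.24,0.33],down(0.0))
o,im,d=snap("wrist","w1"); X=cloud("wrist",o,d); np.savez("pics/w1.npz",X=X,im=im)
print(o["t"],o["eef_pos"])
E
```

```text
0 [-6.76213946e-01  2.41715036e-01  1.43183405e+00 -4.44089210e-16
  1.46804357e+00 -6.76213946e-01]
3.141592653589793 [-6.76213946e-01  2.41715036e-01  1.43183405e+00 -4.44089210e-16
  1.46804357e+00  2.46537871e+00]
1.425 [ 0.45954803 -0.24075706  0.32954324]
```

View pics/w1.png

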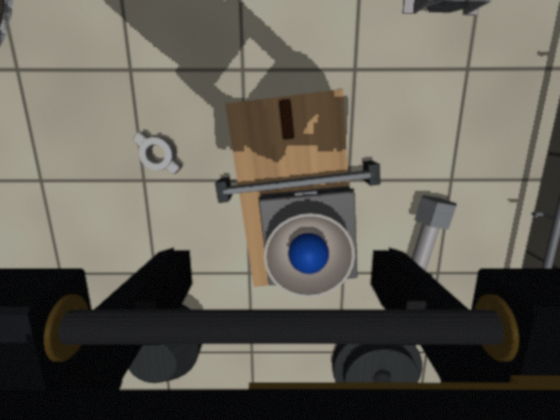

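```bash
python3 - <<'E'
from h import *
D=np.load("pics/w1.npz");X=D["X"];im=D["im"].astype(int)
hsv=cv2.cvtColor(D["im"],cv2.COLOR_RGB2HSV)
v,u=np.mgrid[:420,:560]
x,y,z=X[...,0],X[...,1],X[...,2]
wood=(hsv[...,0]<22)&(hsv[...,1]>90)&(u>220)&(u<370)&(v>80)&(v<290)
print("wood z",np.nanpercentile(z[wood],[5,50,95]))
brd=wood&(z<0.02)&(z>0.002)
pts=X[brd][:,:2].astype(np.float32)
print("table z",np.nanmedian(z[(v>190)&(v<250)&(u<120)]))
print("minrect",cv2.minAreaRect(pts),cv2.boxPoints(cv2.minAreaRect(pts)))
fin=(u>270)&(u<305)&(v>90)&(v<150)&(z>0.038)&(z<.06)
p=X[fin];print("fin n",len(p),np.nanmean(p,0),cv2.minAreaRect(p[:,:2].astype(np.float32)))
print(np.column_stack([u[fin],v[fin]]).min(0),np.column_stack([u[fin],v[fin]]).max(0))
# edges
zp=z.copy()
for name,m in (("rail",(u>235)&(u<360)&(v>165)&(v<195)&(z>.031)&(z<.045)&(hsv[...,1]<70)),):
    p=X[m][:,:2].astype(np.float32);print(name,len(p),cv2.minAreaRect(p),cv2.boxPoints(cv2.minAreaRect(p)),np.median(z[m]))
c=(z>.04)&(z<.06)&(y<-.26)&(y>-.45)&(x>.38)&(x<.6)
p=X[c];print("case/bowl",np.nanmin(p,0),np.nanmax(p,0))
E
```

```text
wood z [0.00814078 0.00959268 0.01215438]
table z -0.0005057570534791119
minrect ((0.47745901346206665, -0.283491849899292), (0.15883108973503113, 0.27733731269836426), 6.628737926483154) [[ 0.38256708 -0.15491755]
 [ 0.41458163 -0.43040088]
 [ 0.572351   -0.41206616]
 [ 0.5403364  -0.13658282]]
fin n 504 [ 0.46442076 -0.17456727  0.04514227] ((0.46450597047805786, -0.17502142488956451), (0.015927819535136223, 0.04968477785587311), 6.4177727699279785)
[278  99] [293 139]
rail 949 ((0.4812629818916321, -0.26582181453704834), (0.17033781111240387, 0.02320135198533535), 5.811697006225586) [[ 0.39535716 -0.26290494]
 [ 0.39770654 -0.28598702]
 [ 0.56716883 -0.2687387 ]
 [ 0.56481946 -0.24565661]] 0.03640221953643835
case/bowl [ 0.42718539 -0.40814692  0.0400003 ] [ 0.56794304 -0.26744958  0.05998576]
```

```bash
python3 - <<'E'
from h import *
a=np.deg2rad(6.6); bx=np.array([-np.sin(a),np.cos(a),0])
f=np.array([0.4645,-0.1745,0.016]); q=down(a)
env.grip(0.6,40)
env.move_pose(f+[0,0,0.10],q)
env.line_to(f,0.12)
o=env.get_obs();print(o["eef_pos"],o["ft_force"])
env.grip(0.0,40)
o=env.get_obs();print(o["grip_width"],o["ft_force"],o["t"])
env.line_to(f+bx*0.05,0.05)
o=env.get_obs();print(o["grip_width"],o["ft_force"],o["eef_pos"])
snap("wrist","w2");snap("scene","s2")
E
```

```text
[ 0.46491661 -0.1747963   0.01669306] [ 0.50173592 -0.25614529 -0.13532593]
0.17683680153151612 [ 1.34597497  0.4906618  -0.14577591] 4.6833
0.18006744264303756 [ 0.61346384 -4.07407081 -0.36075054] [ 0.45891175 -0.12506717  0.01611539]
```

View pics/s2.png

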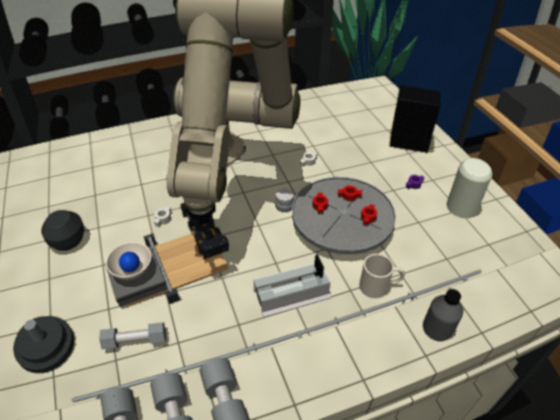

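The board is sliding and the case is held by the rail. I continue the pull.

```bash
python3 - <<'E'
from h import *
a=np.deg2rad(6.6); bx=np.array([-np.sin(a),np.cos(a),0])
f=np.array([0.4645,-0.1745,0.016]); q=down(a)
for s in (0.13,0.17,0.212):
    env.line_to(f+bx*s,0.04)
    o=env.get_obs();print(o["grip_width"],o["ft_force"],o["eef_pos"],o["t"])
env.grip(0.5)
env.line_to(f+bx*0.212+[0,0,0.22],0.2)
snap("scene","s3");o,im,d=snap("wrist","w3");print(o["t"])
E
```

```text
0.18215506836209264 [-1.08708085 -4.8436375   3.29929653] [ 0.44953207 -0.04537377  0.01607441] 8.0833
0.17827425538688652 [ 0.56688086 -0.69435933  5.31258382] [ 0.44505183 -0.00552457  0.01608693] 9.2333
0.1776474410310978 [ 0.06315182 -3.07246804  5.50181695] [0.44019697 0.03604779 0.01608485] 10.4333
12.3167
```

View pics/s3.png

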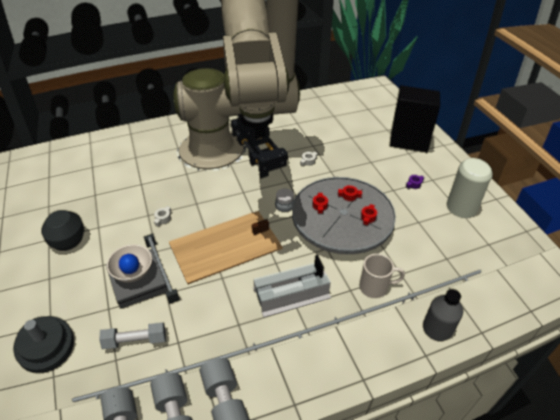

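View pics/w3.png

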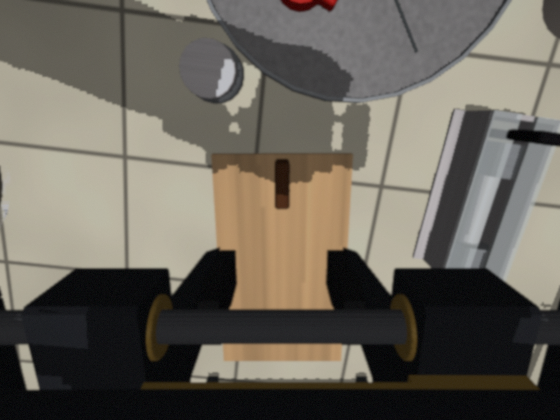

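Board clear of the rail, stack upright, ball in the bowl. Next: the sleeve close up.

```bash
python3 - <<'E'
from h import *
env.move_pose([0.60,0.0,0.30],down(0.0))
o,im,d=snap("wrist","w4"); X=cloud("wrist",o,d); np.savez("pics/w4.npz",X=X,im=im)
x,y,z=X[...,0],X[...,1],X[...,2]
m=(z>.095)&(z<.115)&(x>.55)&(x<.75)&(y>.05)&(y<.2)
p=X[m];print("lug",len(p),p.mean(0),cv2.minAreaRect(p[:,:2].astype(np.float32)))
m=(z>.045)&(z<.06)&(x>.55)&(x<.75)&(y>-.1)&(y<.2)
p=X[m];r=cv2.minAreaRect(p[:,:2].astype(np.float32));print("roof",len(p),r,cv2.boxPoints(r),np.median(p[:,2]))
E
```

```text
lug 528 [0.66507911 0.11420397 0.1032879 ] ((0.6652854681015015, 0.11465863883495331), (0.010302022099494934, 0.04314090311527252), 88.7257080078125)
roof 8289 ((0.6245222687721252, 0.07146789878606796), (0.23507815599441528, 0.15157407522201538), 89.09229278564453) [[ 0.5468827  -0.04485583]
 [ 0.69843775 -0.04725704]
 [ 0.70216185  0.18779163]
 [ 0.5506068   0.19019283]] 0.05427895979188675
```

View pics/w4.png

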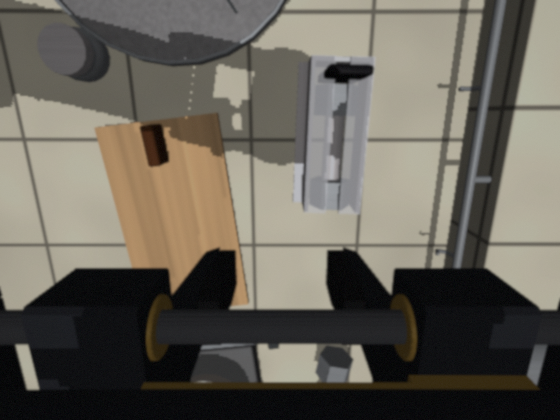

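```bash
python3 - <<'E'
from h import *
X=np.load("pics/w4.npz")["X"]
x,y,z=X[...,0],X[...,1],X[...,2]
m=(z>.04)&(z<.062)&(x>.615)&(x<.715)&(y>-.1)&(y<.16)
p=X[m];r=cv2.minAreaRect(p[:,:2].astype(np.float32));print("roof",len(p),r,cv2.boxPoints(r))
E
```

```text
roof 8084 ((0.6637001037597656, 0.04422689601778984), (0.18145668506622314, 0.07164610922336578), 88.47400665283203) [[ 0.6254736  -0.04551528]
 [ 0.6970943  -0.04742325]
 [ 0.7019266   0.13396907]
 [ 0.6303059   0.13587704]]
```

```bash
python3 - <<'E'
from h import *
sx=np.array([-0.0265,-0.9996,0]);q=down(-0.0265)
L=np.array([0.6652,0.1143,0.070])
env.grip(0.0,20)
env.move_pose(L-sx*0.03+[0,0,0.10],q)
env.line_to(L-sx*0.03,0.15)
o=env.get_obs();print(o["eef_pos"],o["ft_force"],o["grip_width"]); f0=o["ft_force"].copy()
for s in (-0.02,-0.014,-0.010,0.03,0.08,0.115,0.125):
    env.line_to(L+sx*s,0.07)
    o=env.get_obs();print(s,o["ft_force"].round(1),o["eef_pos"].round(4))
snap("wrist","w5");snap("scene","s5")
s=0.125
while s<0.150:
    s+=0.002;env.line_to(L+sx*s,0.04);env.sleep(0.1)
    o=env.get_obs();print(round(s,3),o["ft_force"].round(1),o["eef_pos"].round(4))
    if (o["ft_force"]-f0)@sx< -16: break
print(o["t"])
E
```

```text
[0.66669564 0.14404808 0.0715143 ] [0.20047822 0.16457504 0.30375027] 0.0044204211285765885
-0.02 [-0.1  0.1  0.2] [0.666  0.1336 0.0707]
-0.014 [-0.6  1.1  0.5] [0.6657 0.1281 0.0702]
-0.01 [0.7 1.3 0.9] [0.6655 0.1242 0.0701]
0.03 [-0.5  1.9  2.2] [0.6644 0.0844 0.07  ]
0.08 [0.3 2.6 3. ] [0.663  0.0345 0.07  ]
0.115 [-0.1  4.1  2. ] [ 6.62e-01 -5.00e-04  7.00e-02]
0.125 [-1.9  4.1  2.4] [ 0.6618 -0.0106  0.07  ]
0.127 [-1.5  5.1  3.6] [ 0.6617 -0.0123  0.07  ]
0.129 [-1.3  5.7  3.1] [ 0.6617 -0.0141  0.0701]
0.131 [-1.5  6.1  4.4] [ 0.6616 -0.016   0.07  ]
0.133 [-1.6  5.3  3. ] [ 0.6616 -0.018   0.07  ]
0.135 [-1.3  6.   3.7] [ 0.6615 -0.02    0.07  ]
0.137 [-1.  11.   4.3] [ 0.6615 -0.0209  0.07  ]
0.139 [-1.5 18.6  4.9] [ 0.6615 -0.0212  0.0701]
21.425
```

View pics/s5.png

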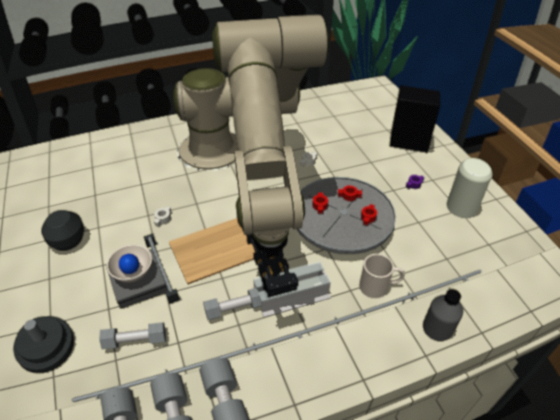

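The hard stop shows in the force rise, so the slide is fully home. I let the spring return it and look at the dumbbell.

```bash
python3 - <<'E'
from h import *
sx=np.array([-0.0265,-0.9996,0]);q=down(-0.0265)
L=np.array([0.6652,0.1143,0.070])
env.line_to(L-sx*0.026,0.12)
env.line_to(L-sx*0.026+[0,0,0.10],0.2)
env.grip(1.0)
env.move_pose([0.60,-0.13,0.30],down(0.0))
o,im,d=snap("wrist","w6"); X=cloud("wrist",o,d); np.savez("pics/w6.npz",X=X,im=im)
x,y,z=X[...,0],X[...,1],X[...,2]
m=(z>.03)&(z<.05)&(x>.6)&(x<.75)&(y>-.23)&(y<-0.04)
p=X[m];r=cv2.minAreaRect(p[:,:2].astype(np.float32));print("db",len(p),r,cv2.boxPoints(r),np.median(p[:,2]),p[:,2].max())
hsv=cv2.cvtColor(im,cv2.COLOR_RGB2HSV)
v,u=np.mgrid[:420,:560]
b=(hsv[...,0]<22)&(hsv[...,1]>90)&(z>.004)&(z<.016)&(y<.09)&(y>-.25)&(x>.33)&(x<.6)
p=X[b];r=cv2.minAreaRect(p[:,:2].astype(np.float32));print("board",r,cv2.boxPoints(r))
m=(z>.095)&(z<.115)&(x>.6)&(x<.75)&(y>.05)&(y<.2)
print("lug",X[m].mean(0));print(o["t"])
E
```

```text
db 2933 ((0.6573715806007385, -0.11564460396766663), (0.14995186030864716, 0.07048521935939789), 87.36797332763672) [[ 0.61872315 -0.18892305]
 [ 0.689134   -0.19215983]
 [ 0.69602    -0.04236616]
 [ 0.62560916 -0.03912938]] 0.04095735303337469 0.049570183954050405
board ((0.4521762430667877, -0.07323749363422394), (0.15942521393299103, 0.2787801921367645), 6.694192886352539) [[ 0.3567584   0.05591021]
 [ 0.3892558  -0.22096941]
 [ 0.5475941  -0.20238519]
 [ 0.51509666  0.07449442]]
lug [nan nan nan]
26.1<stdin>:17: RuntimeWarning: Mean of empty slice.
  ret = um.true_divide(
```

View pics/w6.png

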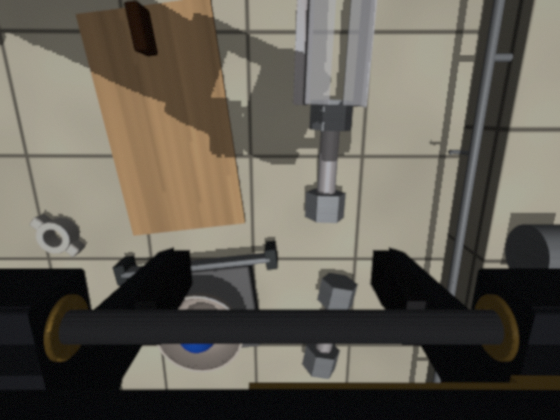

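```bash
python3 - <<'E'
from h import *
X=np.load("pics/w6.npz")["X"];x,y,z=X[...,0],X[...,1],X[...,2]
for a,b in ((-.20,-.165),(-.148,-.13),(-.13,-.11),(-.11,-.095),(-.085,-.06)):
    m=(y>a)&(y<b)&(x>.6)&(x<.72)&(z>.028)
    p=X[m];print(a,b,len(p),p.min(0).round(4),p.max(0).round(4),p[:,0].mean().round(4))
m=(x>.64)&(x<.675)&(z>.038);print("heads y",np.sort(y[m&(y<-.1)])[[5,-5]],np.sort(y[m&(y>-.1)&(y<-0.03)])[[5,-5]] if (m&(y>-.1)&(y<-.03)).sum()>10 else None)
sc=np.load("pics/scene0.npz")
E
```

```text
-0.2 -0.165 665 [ 0.6335 -0.1912  0.028 ] [ 0.6808 -0.165   0.0483] 0.6551
-0.148 -0.13 1261 [ 0.6429 -0.1479  0.028 ] [ 0.6688 -0.13    0.3678] 0.6499
-0.13 -0.11 7816 [ 0.6    -0.13    0.0281] [ 0.6692 -0.11    0.3908] 0.6461
-0.11 -0.095 21169 [ 0.6    -0.11    0.0283] [ 0.6696 -0.095   0.4032] 0.6312
-0.085 -0.06 651 [ 0.6358 -0.085   0.028 ] [ 0.6846 -0.0608  0.0475] 0.6586
heads y [-0.43424017 -0.10001304] [-0.09998292 -0.03048851]
```

```bash
cat >> h.py <<'E'
A=np.deg2rad(6.69);BX=np.array([-np.sin(A),np.cos(A),0]);BY=np.array([-np.cos(A),-np.sin(A),0]);C=np.array([0.4526,-0.0730,0])
def B(x,y,z=0): return C+BX*x+BY*y+np.array([0,0,z])
E
python3 - <<'E'
from h import *
p=np.array([0.6583,-0.116,0.0075]);q=down(-0.0265)
env.grip(0.6,45)
env.move_pose(p+[0,0,0.12],q)
env.line_to(p,0.12)
o=env.get_obs();print(o["eef_pos"],o["ft_force"].round(1))
env.grip(0.0,45)
o=env.get_obs();print(o["grip_width"],o["ft_force"].round(1),o["t"])
env.line_to(p+[0,0,0.03],0.08)
print(env.get_obs()["grip_width"],env.get_obs()["ft_force"].round(1))
t=B(-0.055,-0.048,p[2]+0.011)
env.line_to(t+[0,0,0.022],0.12,attitude=down(A))
print(env.get_obs()["grip_width"],env.get_obs()["ft_force"].round(1))
o,im,d=snap("wrist","w7");snap("scene","s7")
E
```

```text
[ 0.65879774 -0.11618375  0.00843268] [-0.2  0.6  0.3]
0.2578649259672748 [ 4.2 -0.9  1.3] 29.3
0.26177265217826384 [-1.6 -2.8 -5. ]
0.24881985930052772 [ 3.1  0.6 -4.8]
```

View pics/s7.png

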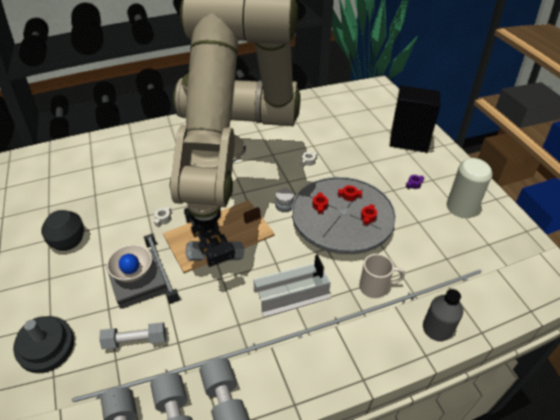

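```bash
python3 - <<'E'
from h import *
t=B(-0.055,-0.048,0.0185)
env.line_to(t+[0,0,0.003],0.05)
for dz in (0.001,-0.001,-0.002,-0.003,-.004):
    env.line_to(t+[0,0,dz],0.02); o=env.get_obs(); print(dz,o["ft_force"].round(1),o["eef_pos"].round(4))
    if o["ft_force"][2]>0: break
env.grip(0.55)
env.line_to(t+[0,0,0.12],0.15)
env.move_pose(B(-0.03,0,0.32),down(A))
o,im,d=snap("wrist","w8"); np.savez("pics/w8.npz",X=cloud("wrist",o,d),im=im);print(o["t"])
E
```

```text
0.001 [ 3.9 -4.2  3.7] [ 0.5073 -0.1225  0.0197]
34.4083
```

View pics/w8.png

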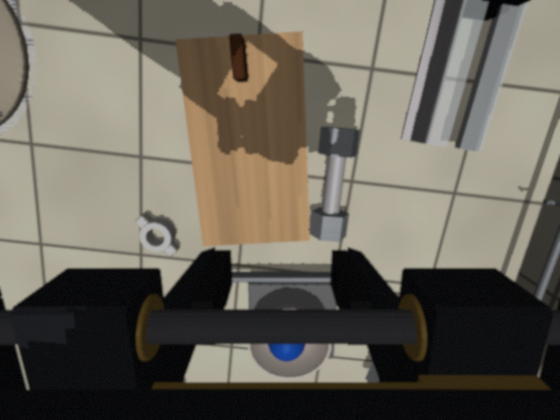

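The dumbbell lies beside the board, not on it. I measure where both are.

```bash
cat >> h.py <<'E'
def board(X,im):
    x,y,z=X[...,0],X[...,1],X[...,2]
    hsv=cv2.cvtColor(im,cv2.COLOR_RGB2HSV)
    b=((hsv[...,0]<22)&(hsv[...,1]>90)&(z>.004)&(z<.016)&(y<.12)&(y>-.25)&(x>.3)&(x<.62)).astype(np.uint8)
    n,l,s,_=cv2.connectedComponentsWithStats(b);k=1+np.argmax(s[1:,4]);b=l==k
    r=cv2.minAreaRect(X[b][:,:2].astype(np.float32));return r
E
python3 - <<'E'
from h import *
D=np.load("pics/w8.npz");X=D["X"];x,y,z=X[...,0],X[...,1],X[...,2]
print(board(X,D["im"]))
v,u=np.mgrid[:420,:560]
m=(u>305)&(u<365)&(v>115)&(v<245)&(z>.02)&(z<.07)
p=X[m];print(len(p),cv2.minAreaRect(p[:,:2].astype(np.float32)),p[:,2].max())
for w in ((320,150),(335,185),(330,220)): print(X[w[1],w[0]])
E
```

```text
((0.4060482978820801, -0.0800970196723938), (0.1581568419933319, 0.2783951163291931), 10.183732032775879)
3171 ((0.5283058881759644, -0.11396882683038712), (0.054285962134599686, 0.15040576457977295), 2.366677761077881) 0.04850069411496368
[ 0.50236009 -0.06971325  0.02819401]
[ 0.52843527 -0.11259327  0.03446179]
[ 0.52756005 -0.15875598  0.04508931]
```

View pics/w7.png

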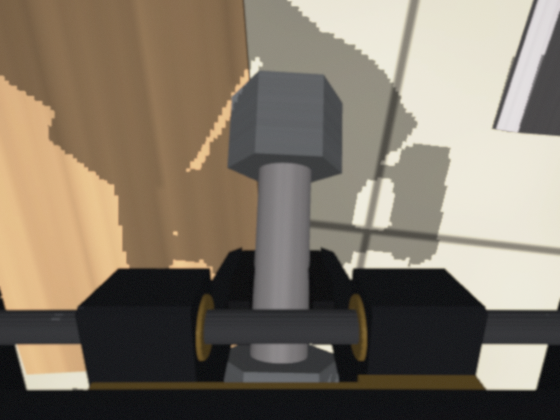

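The board has been nudged to centre (0.406,-0.080) at 10.2°. The dumbbell lies flat on the table against it, and the stack is untouched. The likely cause is a momentary slip during the carry. I regrasp with more clearance and check before each step.

```bash
cat >> h.py <<'E'
A=np.deg2rad(10.18);BX=np.array([-np.sin(A),np.cos(A),0]);BY=np.array([-np.cos(A),-np.sin(A),0]);C=np.array([0.4060,-0.0801,0])
E
python3 - <<'E'
from h import *
p=np.array([0.5283,-0.114,0.012]);q=down(np.deg2rad(2.4))
env.grip(0.42,55)
env.move_pose(p+[0,0,0.12],q)
env.line_to(p,0.12)
o=env.get_obs();print(o["eef_pos"],o["ft_force"].round(1))
env.grip(0.0,55)
o=env.get_obs();print(o["grip_width"],o["ft_force"].round(1),o["t"])
env.line_to(p+[0,0,0.045],0.08)
o,im,d=snap("wrist","w9");snap("side","sd9")
print(o["grip_width"],o["ft_force"].round(1),o["eef_pos"])
E
```

```text
[ 0.52873932 -0.11418381  0.01273996] [ 0.2  0.3 -0.5]
0.2543130754834817 [2.3 1.6 3.6] 37.175
0.2554093443236796 [ 0.5  0.2 -3.2] [ 0.52798663 -0.11385886  0.05661693]
```

View pics/w9.png

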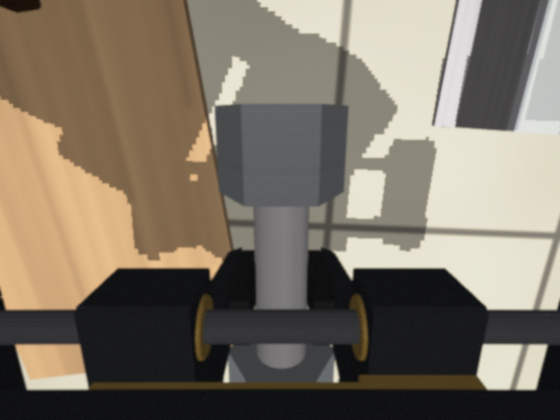

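View pics/sd9.png

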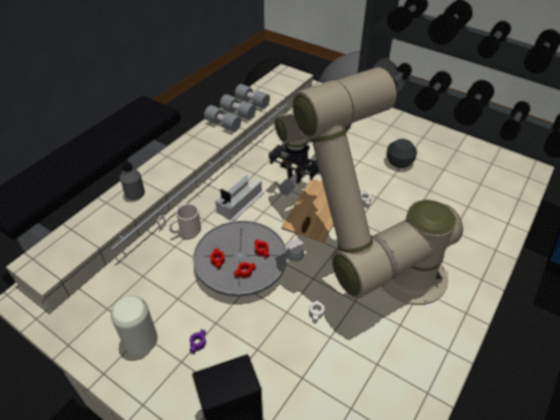

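```bash
python3 - <<'E'
from h import *
def headz(n):
    o,im,d=snap("wrist",n);X=cloud("wrist",o,d)
    print("head far/near z",X[180,282],X[115,282],"handle",X[230,282],o["grip_width"],o["ft_force"].round(1),o["eef_pos"].round(4))
headz("w10")
p=B(-0.055,-0.046,0)
q=down(A)
s=env.get_obs()["eef_pos"]
t=np.array([p[0],p[1],0.057])
for k in (0.4,0.7,1.0):
    env.line_to(s+(t-s)*k,0.08,attitude=(q if k>=.4 else None)); headz(f"w11_{int(k*10)}")
o,im,d=snap("scene","s11")
E
```

```text
head far/near z [ 0.52518396 -0.06326067  0.09022058] [ 0.52424646 -0.04167093  0.08851985] handle [ 0.52619822 -0.08589631  0.07837418] 0.25603328127202435 [-0.5 -1.  -4.1] [ 0.5279 -0.1139  0.0564]
head far/near z [ 0.49203996 -0.06886749  0.09071492] [ 0.4882279  -0.04763978  0.08944859] handle [ 0.49611413 -0.09127578  0.0784845 ] 0.2585723337896401 [ 0.7 -0.6 -3.7] [ 0.5015 -0.1189  0.0567]
head far/near z [ 0.47189284 -0.07265546  0.09040882] [ 0.46804018 -0.05132174  0.08965712] handle [ 0.47599828 -0.09511485  0.07828625] 0.2551091722924425 [ 0.5 -0.2 -4.3] [ 0.4814 -0.1225  0.057 ]
head far/near z [ 0.45180832 -0.07633089  0.09078195] [nan nan nan] handle [ 0.45592842 -0.09883718  0.07844738] 0.2522321720602144 [-0.5  0.3 -4. ] [ 0.4613 -0.1263  0.0572]
```

View pics/w11_10.png

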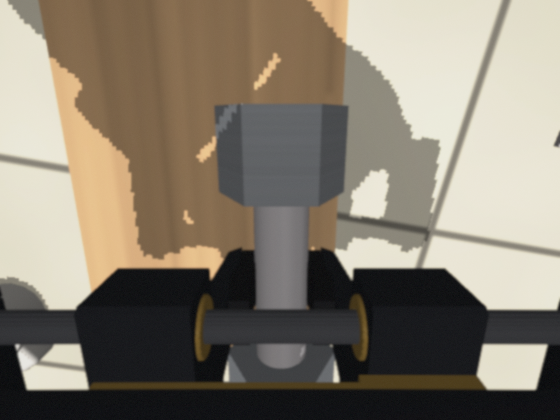

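View pics/s11.png

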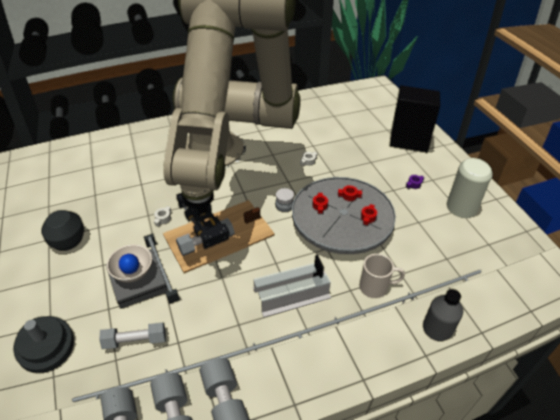

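```bash
python3 - <<'E'
from h import *
t=env.get_obs()["eef_pos"].copy()
for z in (0.026,0.0235,0.0225,0.0215,0.0205):
    env.line_to([t[0],t[1],z],0.05); o=env.get_obs(); print(z,o["ft_force"].round(1),o["eef_pos"].round(4))
    if o["ft_force"][2]>-1: break
env.grip(0.5)
env.line_to([t[0],t[1],0.14],0.15)
env.move_pose(B(-0.02,0,0.32),down(A))
o,im,d=snap("wrist","w12"); X=cloud("wrist",o,d);np.savez("pics/w12.npz",X=X,im=im);print(o["t"]);print(board(X,im))
E
```

```text
0.026 [-0.3 -0.3 -3.7] [ 0.4616 -0.1262  0.0261]
0.0235 [ 0.2 -0.3 -3.1] [ 0.4615 -0.1262  0.0235]
0.0225 [-0.1 -0.4 -2.9] [ 0.4616 -0.1262  0.0226]
0.0215 [-3.9  1.8 10.1] [ 0.4617 -0.1262  0.0225]
43.2917
((0.40593215823173523, -0.0801641196012497), (0.15838870406150818, 0.2778526246547699), 9.935311317443848)
```

View pics/w12.png

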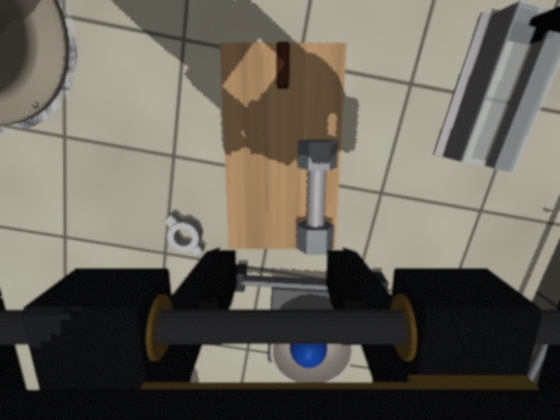

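```bash
python3 - <<'E'
from h import *
D=np.load("pics/w12.npz");X=D["X"];z=X[...,2]
v,u=np.mgrid[:420,:560]
m=(u>290)&(u<340)&(v>130)&(v<258)&(z>.03)&(z<.08)
p=X[m]; b=np.column_stack([(p-C)@BX,(p-C)@BY,p[:,2]])
print(b.min(0),b.max(0),cv2.minAreaRect(b[:,:2].astype(np.float32)))
# stack check
o,im,d=snap("scene","s12");Y=cloud("scene",o,d)
hsv=cv2.cvtColor(im,cv2.COLOR_RGB2HSV)
r=((hsv[...,0]<8)|(hsv[...,0]>172))&(hsv[...,1]>150)&(hsv[...,2]>90)
n,l,s,c=cv2.connectedComponentsWithStats(r.astype(np.uint8))
for k in range(1,n):
    if s[k,4]>20: print(s[k],c[k],np.nanmedian(Y[l==k],0))
E
```

```text
[-0.13046623 -0.0718848   0.03020065] [ 0.02032102 -0.01850199  0.05818556] ((-0.05508234724402428, -0.045494094491004944), (0.053293921053409576, 0.15092305839061737), 89.72810363769531)
[338 186  24  15 211] [349.57345972 192.        ] [0.42942415 0.31546917 0.06658294]
[313 193  15  20 185] [319.87567568 201.72972973] [0.43776939 0.21646025 0.067654  ]
[362 205  15  19 198] [368.46969697 213.3030303 ] [0.52696264 0.32839745 0.06731696]
```

Dumbbell placed flat on the board: board frame x from -130 to +20 mm, y from -72 to -19 mm. Now the collars, viewed close.

```bash
cat >> h.py <<'E'
def collars(X,im,tag=""):
    hsv=cv2.cvtColor(im,cv2.COLOR_RGB2HSV)
    r=((hsv[...,0]<8)|(hsv[...,0]>172))&(hsv[...,1]>140)&(hsv[...,2]>50)&np.isfinite(X[...,2])
    n,l,s,c=cv2.connectedComponentsWithStats(r.astype(np.uint8),connectivity=8)
    out=[]
    for k in range(1,n):
        if s[k,4]<150: continue
        P=X[l==k]; top=np.percentile(P[:,2],90)
        # upper surface only (wings 20 tall, ring 26)
        Q=P[(P[:,2]>top-.011)&(P[:,2]<top+.006)]
        rc=cv2.minAreaRect(Q[:,:2].astype(np.float32))
        (cx,cy),(w,h),a=rc; a=np.deg2rad(a)
        if h>w: a+=np.pi/2   # direction of long axis
        # ring top centre from highest
        T=P[P[:,2]>top-.004]; ct=cv2.minEnclosingCircle(T[:,:2].astype(np.float32))
        out.append(dict(px=c[k],c=np.array([cx,cy]),size=(max(w,h),min(w,h)),wing=a,top=top,ring=ct))
        print(tag,c[k].round(),"c",np.round([cx,cy],4),"size",np.round([max(w,h),min(w,h)],4),"wing deg",round(np.degrees(a),1),"top",round(top,4),"ring",np.round([*ct[0],ct[1]],4))
    return out
E
python3 - <<'E'
from h import *
env.grip(0.8)
env.move_pose([0.47,0.16,0.34],down(0))
o,im,d=snap("wrist","w13"); X=cloud("wrist",o,d);np.savez("pics/w13.npz",X=X,im=im)
collars(X,im);print(o["t"])
E
```

```text
[244.  33.] c [0.4262 0.32  ] size [0.0656 0.0438] wing deg 37.1 top 0.0708 ring [0.4262 0.32   0.0351]
 [330.  23.] c [0.5249 0.3304] size [0.064 0.044] wing deg 107.9 top 0.0709 ring [0.5258 0.3331 0.0346]
 [253. 123.] c [0.4348 0.2207] size [0.0645 0.0436] wing deg 5.7 top 0.0712 ring [0.4344 0.2206 0.0348]
44.9917
```

View pics/w13.png

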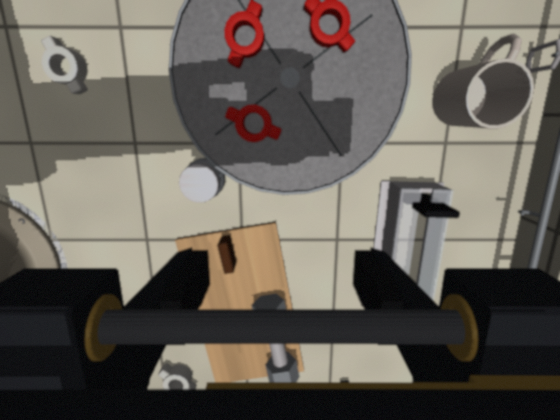

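```bash
cat >> h.py <<'E'
from scipy.ndimage import gaussian_filter
from scipy.signal import fftconvolve
def _tpl(a,S=1000,half=45):
    g=np.arange(-half,half+1)/S; x,y=np.meshgrid(g,g,indexing="ij")
    r=np.hypot(x,y); xr=x*np.cos(a)+y*np.sin(a); yr=-x*np.sin(a)+y*np.cos(a)
    m=((r<.023)|((abs(xr)<.036)&(abs(yr)<.008)))&(r>.013)
    return m.astype(float)
def collars(X,im,tag="",zmin=0.006):
    hsv=cv2.cvtColor(im,cv2.COLOR_RGB2HSV)
    r=((hsv[...,0]<8)|(hsv[...,0]>172))&(hsv[...,1]>140)&(hsv[...,2]>40)&np.isfinite(X[...,2])
    r=cv2.morphologyEx(r.astype(np.uint8),cv2.MORPH_CLOSE,np.ones((5,5)))
    n,l,s,c=cv2.connectedComponentsWithStats(r,connectivity=8); out=[]
    for k in range(1,n):
        if s[k,4]<150: continue
        P=X[(l==k)&np.isfinite(X[...,2])]; top=np.percentile(P[:,2],90)
        P=P[(P[:,2]>top-.012)&(P[:,2]<top+.006)]
        c0=(P[:,:2].min(0)+P[:,:2].max(0))/2; N=161
        g=np.zeros((N,N)); ij=np.round((P[:,:2]-c0)*1000).astype(int)+N//2
        ok=((ij>=0)&(ij<N)).all(1); np.add.at(g,tuple(ij[ok].T),1)
        g=(gaussian_filter((g>0).astype(float),1.5)>.12).astype(float)
        best=None
        for a in np.deg2rad(np.arange(0,180,3)):
            t=_tpl(a); sc=fftconvolve(g,2*t[::-1,::-1]-1.0,mode="same")+0*t.sum()
            i=np.unravel_index(sc.argmax(),sc.shape)
            if best is None or sc[i]>best[0]: best=(sc[i],a,i)
        ce=c0+(np.array(best[2])-N//2)/1000
        out.append(dict(px=c[k],c=ce,wing=best[1],top=top,fit=best[0]/_tpl(0).sum()))
        print(tag,c[k].round(),"c",ce.round(4),"wing deg",round(np.degrees(best[1])),"top",round(top,4),"fit",round(best[0]/_tpl(0).sum(),2))
    return out
E
python3 - <<'E'
from h import *
D=np.load("pics/w13.npz");collars(D["X"],D["im"])
E
```

```text
[244.  33.] c [0.4267 0.3201] wing deg 66 top 0.0708 fit 0.82
 [330.  23.] c [0.5248 0.3312] wing deg 138 top 0.0709 fit 0.79
 [252. 123.] c [0.4347 0.2206] wing deg 156 top 0.0712 fit 0.86
```

Choice: the three red collars on the turntable at wrist pixels (244,33), (330,23) and (252,123). The white one at (62,65) is excluded. I pick the nearest first.

```bash
cat >> h.py <<'E'
def norm(y):
    return (y+np.pi/2)%np.pi-np.pi/2
def pick(c,wing,face=0.045,op=0.68,f=30):
    q=down(norm(wing+np.pi/2)); p=np.array([c[0],c[1],face+0.003])
    env.grip(op,f)
    env.move_pose(p+[0,0,0.09],q)
    env.line_to(p,0.12)
    o=env.get_obs();print("at",o["eef_pos"].round(4),o["ft_force"].round(1))
    env.grip(0.0,f); o=env.get_obs();print("grip",o["grip_width"].round(3),o["ft_force"].round(1))
    env.line_to(p+[0,0,0.06],0.10); o=env.get_obs();print("lift",o["grip_width"].round(3),o["ft_force"].round(1),o["t"])
def place(bx,by,tipz=0.0135,hi=0.10):
    t=B(bx,by)
    o=env.get_obs();s=o["eef_pos"]
    env.line_to([t[0],t[1],max(hi,.09)],0.15,attitude=down(A))
    o=env.get_obs();print("over",o["grip_width"].round(3),o["ft_force"].round(1),o["t"])
def lower(tipz=0.0135):
    t=env.get_obs()["eef_pos"].copy(); 
    for z in (tipz+.012,tipz+.001,tipz,tipz-.001,tipz-.002):
        env.line_to([t[0],t[1],z],0.06); o=env.get_obs();print(z,o["ft_force"].round(1))
        if o["ft_force"][2]>1.5: break
    env.grip(0.66); env.line_to([t[0],t[1],0.13],0.15); print(env.get_obs()["t"])
E
python3 - <<'E'
from h import *
pick([.4347,.2206],np.deg2rad(157))
snap("wrist","w14")
place(-.098,.046)
snap("wrist","w15")
E
```

```text
at [0.4352 0.2207 0.0487] [-0.  -0.2  0.1]Traceback (most recent call last):
  File "<stdin>", line 2, in <module>
  File "h.py", line 94, in pick
    env.grip(0.0,f); o=env.get_obs();print("grip",o["grip_width"].round(3),o["ft_force"].round(1))
                                                  ^^^^^^^^^^^^^^^^^^^^^
AttributeError: 'float' object has no attribute 'round'
```

```bash
sed -i 's/o\["grip_width"\].round(3)/round(float(o["grip_width"]),3)/g' h.py; python3 - <<'E'
from h import *
o=env.get_obs();print(o["grip_width"],o["eef_pos"])
env.line_to(o["eef_pos"]+[0,0,0.06],0.10)
o=env.get_obs();print(o["grip_width"],o["ft_force"].round(1))
snap("wrist","w14")
place(-.098,.046)
snap("wrist","w15")
E
```

```text
0.517883941951144 [0.43507816 0.22067006 0.04856127]
0.5182891490582995 [-0.4  0.7 -0.9]
over 0.516 [ 0.2  0.  -2.2] 51.3417
```

View pics/w15.png

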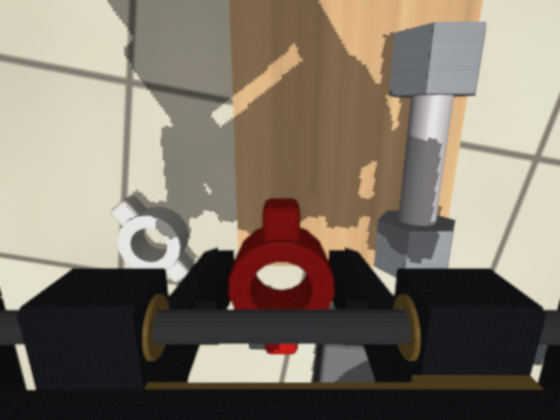

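```bash
python3 - <<'E'
from h import *
X=np.load("pics/w12.npz")["X"]; P=X[212:258,165:208].reshape(-1,3);P=P[P[:,2]>.012]
print(P.mean(0),P.min(0),P.max(0)); b=np.column_stack([(P-C)@BX,(P-C)@BY]);print(b.min(0),b.max(0))
E
```

```text
[ 0.28946693 -0.21417486  0.03298875] [ 0.25646922 -0.24754552  0.01203186] [ 0.37419215 -0.09430338  0.3299931 ]
[-0.14769104  0.03381744] [-0.00823294  0.16822073]
```

```bash
sed -i 's/env.grip(0.66)/env.grip(0.6)/' h.py; python3 - <<'E'
from h import *
lower()
env.move_pose([0.47,0.13,0.34],down(0))
o,im,d=snap("wrist","w16"); X=cloud("wrist",o,d);np.savez("pics/w16.npz",X=X,im=im)
collars(X,im);print(o["t"]);print(board(X,im))
E
```

```text
0.025500000000000002 [ 0.2 -0.3 -0.1]
0.014499999999999999 [ 0.5 -0.1 -0.7]
0.0135 [-0.5  0.9  3.7]
54.6083
 [242.  18.] c [0.4263 0.3188] wing deg 63 top 0.0709 fit 0.48
 [335.  10.] c [0.5245 0.3303] wing deg 138 top 0.0708 fit 0.37
 [227. 356.] c [ 0.3779 -0.1827] wing deg 102 top 0.0363 fit 0.78
56.0583
((0.39798498153686523, -0.03226718306541443), (0.15783067047595978, 0.18253228068351746), 9.924188613891602)
```

View pics/w16.png

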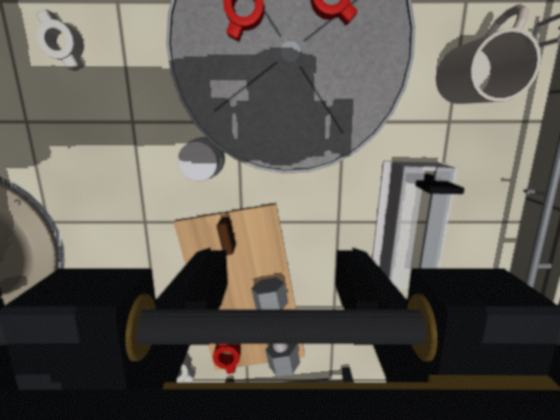

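```bash
python3 - <<'E'
from h import *
env.move_pose([0.47,0.20,0.30],down(0))
o,im,d=snap("wrist","w17"); X=cloud("wrist",o,d)
L=[k for k in collars(X,im) if k["top"]>.05]
k=min(L,key=lambda k:k["c"][0])
pick(k["c"],k["wing"])
place(-.020,.046)
snap("wrist","w18")
E
```

```text
[334.  54.] c [0.5245 0.3318] wing deg 138 top 0.0709 fit 0.81
 [242.  66.] c [0.4266 0.3203] wing deg 63 top 0.0709 fit 0.8
at [0.4272 0.3205 0.0488] [ 0.3 -1.   0.3]
grip 0.517 [0.4 0.  4.9]
lift 0.52 [ 0.1 -0.7 -0.2] 59.75
over 0.523 [-0.1  0.1 -1.7] 62.7833
```

View pics/w18.png

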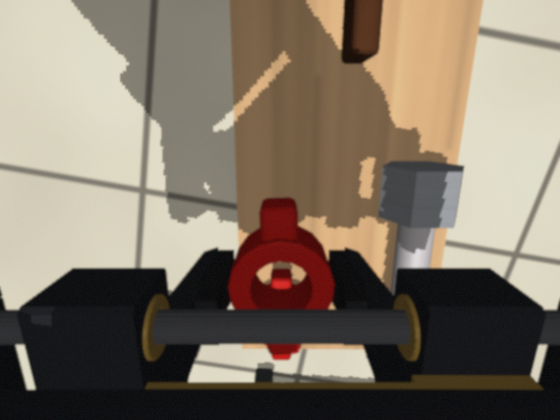

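```bash
python3 - <<'E'
from h import *
for c in("scene","side"):
    o,im,d=snap(c,"x18"+c); Y=cloud(c,o,d); collars(Y,im,c)
print(B(-.098,.046))
E
python3 -c "
import cv2
a=cv2.imread('pics/x18scene.png')[160:300,80:420];cv2.imwrite('pics/x18c.png',cv2.resize(a,None,fx=2.2,fy=2.2))"
```

```text
scene [369. 214.] c [0.5292 0.328 ] wing deg 132 top 0.0708 fit 0.34
scene [180. 232.] c [ 0.381  -0.1854] wing deg 99 top 0.0361 fit 0.37
side [333. 189.] c [ 0.3633 -0.1025] wing deg 102 top 0.1231 fit 0.08
side [217. 258.] c [0.5255 0.3359] wing deg 135 top 0.0716 fit 0.18
[ 0.3780448  -0.18468732  0.        ]
```

View pics/x18c.png

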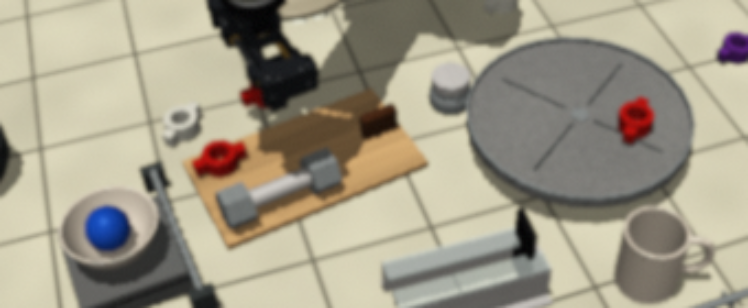

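```bash
python3 - <<'E'
from h import *
place(-.016,.046); lower()
env.move_pose([0.47,0.20,0.30],down(0))
o,im,d=snap("wrist","w19"); X=cloud("wrist",o,d)
L=[k for k in collars(X,im) if k["top"]>.05]
k=L[0]
pick(k["c"],k["wing"])
place(.062,.046)
snap("wrist","w20"); o,im,d=snap("scene","s20"); collars(cloud("scene",o,d),im)
cv2.imwrite("pics/s20c.png",cv2.resize(im[160:300,80:420,::-1],None,fx=2.2,fy=2.2))
E
```

```text
over 0.521 [-0.7 -0.2 -1.8] 63.1833
0.025500000000000002 [-0.6  0.5 -1.1]
0.014499999999999999 [ 1.1  0.3 -2. ]
0.0135 [-0.1 -0.5  0.5]
0.0125 [-5.5  2.2 22. ]
66.6583
 [333.  54.] c [0.5243 0.332 ] wing deg 138 top 0.0709 fit 0.81
 [213. 364.] c [ 0.3637 -0.1005] wing deg 102 top 0.0362 fit 0.76
at [0.5248 0.3321 0.049 ] [-0.5 -0.6  0.1]
grip 0.517 [ 0.  -0.9  3.8]
lift 0.522 [ 0.1 -0.6 -1.4] 71.275
over 0.515 [-0.3  0.4 -0.3] 74.0917
 [192. 226.] c [ 0.3808 -0.1859] wing deg 99 top 0.0362 fit 0.38
```

View pics/s20c.png

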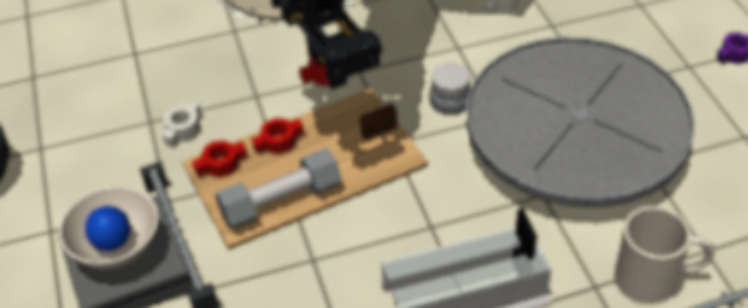

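View pics/w20.png

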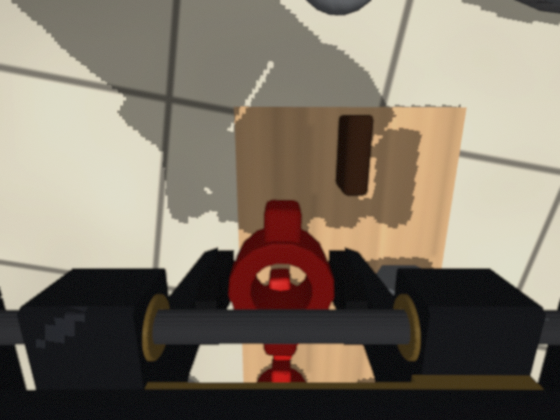

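```bash
python3 - <<'E'
from h import *
lower()
env.move_pose(B(-0.08,0,0.36),down(A))
o,im,d=snap("wrist","w21"); X=cloud("wrist",o,d);np.savez("pics/w21.npz",X=X,im=im)
for k in collars(X,im):
    w=np.array([*k["c"],0])-C; print("board frame mm",(1000*np.array([w@BX,w@BY])).round(1))
print(board(X,im),o["t"])
E
```

```text
0.025500000000000002 [-0.   1.5 -1.6]
0.014499999999999999 [-0.7 -0.4 -0.6]
0.0135 [-0.9  0.6  3.3]
77.4083
 [248.  87.] c [ 0.3628 -0.1031] wing deg 102 top 0.036 fit 0.79
 [250. 178.] c [ 0.3772 -0.1834] wing deg 99 top 0.0363 fit 0.9
board frame mm [-15.   46.5]
board frame mm [-96.5  46.6]
((0.40610218048095703, -0.08004863560199738), (0.15841670334339142, 0.27809831500053406), 10.064043998718262) 78.475
```

View pics/w21.png

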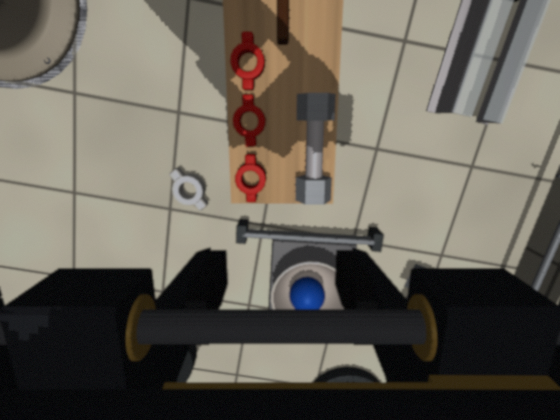

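```bash
python3 - <<'E'
from h import *
env.move_pose([0.30,0.20,0.40],down(0.3)); env.sleep(2)
o,im,d=snap("scene","s22"); X=cloud("scene",o,d)
hsv=cv2.cvtColor(im,cv2.COLOR_RGB2HSV)
b=(hsv[...,0]>105)&(hsv[...,0]<130)&(hsv[...,1]>180)&(X[...,0]>.3)&(X[...,0]<.7)&(X[...,1]<-.2)
print("ball",X[b].mean(0),X[b][:,2].max()); collars(X,im)
r=((hsv[...,0]<8)|(hsv[...,0]>172))&(hsv[...,1]>150)&(hsv[...,2]>60)
n,l,s,c=cv2.connectedComponentsWithStats(r.astype(np.uint8)); print([(c[k].round(),s[k,4]) for k in range(1,n) if s[k,4]>20])
b0=board(X,im);print(b0)
D=np.load("pics/w21.npz");X=D["X"]
b=X.reshape(-1,3);bb=np.column_stack([(b-C)@BX,(b-C)@BY,b[:,2]])
m=(abs(bb[:,1])<.075)&(abs(bb[:,0])<.135)
for nm,mm in (("dumb",m&(bb[:,1]<-.012)&(bb[:,2]>.03)&(bb[:,0]<.06)&(bb[:,2]<.08)),("coll",m&(bb[:,1]>.012)&(bb[:,2]>.028)&(bb[:,2]<.06))):
    print(nm,bb[mm].min(0).round(3),bb[mm].max(0).round(3))
snap("side","sd22")
E
```

```text
ball [ 0.50252442 -0.33417822  0.08768477] 0.1016929892963133
 [204. 222.] c [ 0.3662 -0.1071] wing deg 102 top 0.0361 fit 0.33
[(array([230., 212.]), np.int32(246)), (array([206., 221.]), np.int32(257)), (array([180., 232.]), np.int32(268))]
((0.40609338879585266, -0.0826902985572815), (0.16798020899295807, 0.28000590205192566), 9.726922988891602)
dumb [-0.13  -0.073  0.03 ] [ 0.02  -0.019  0.058]
coll [-0.133  0.025  0.028] [0.097 0.07  0.039]
```

View pics/s22.png

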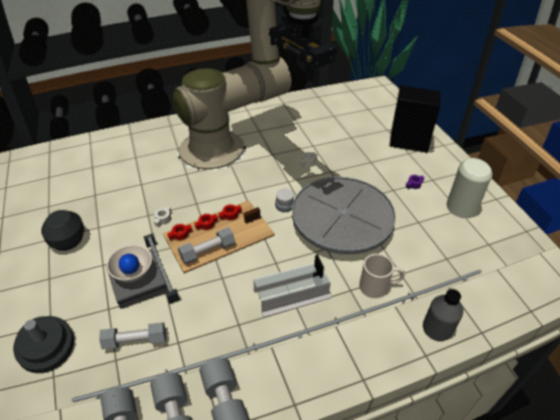

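View pics/sd22.png

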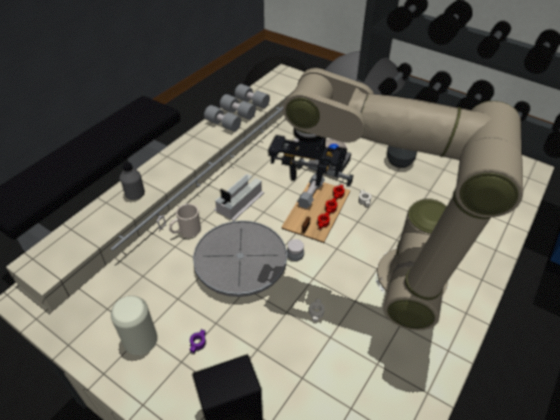

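The final views show three red collars and the dumbbell flat on the board. The turntable is empty, the stack is upright behind the rail and the lug is back at rest. Handing in.

```bash
python3 - <<'E'
from h import *
env.hand_in(); print(env.get_obs()["t"])
E
```

```text
the job is handed in; nothing more can be done
the job is handed in; nothing more can be done
```

The loan kit is made up and handed in at about 80 s of the 210 s allowed. No verdict is reported.

**What I did:**
- I pulled the board out by its fin until its tail was about 45 mm past the guard rail. The case, bowl and ball stayed upright behind it.
- I pushed the ejector slide to its hard stop, where the force rose to about 19 N, and let it spring back.
- I laid the dumbbell and all three red collars that were present on the board. The white and purple look-alikes were left alone.

**One step went wrong and was mended:** on the first carry the board was nudged about 46 mm sideways and turned 3.5°. The dumbbell ended up flat on the table beside it. I did not see the cause; a brief slip of the grip is likely. I measured both again, regrasped the dumbbell and placed it correctly.

**Last checks:**
- **Dumbbell:** within the board's edges and level, at -130 to +20 mm along the board and -73 to -19 mm across.
- **Collars:** -133 to +97 mm along the board and +25 to +70 mm across, with tops about 36 mm above the table, so they lie flat.
- **Board:** centre at about (0.406, -0.080) m. I did not measure its flatness separately, but the heights agree with it lying on the table.
- **Stack and surroundings:** the ball was still in the bowl and the turntable was empty. The tin, the mug and the second dumbbell looked unmoved.

No sideways knock of a collar was seen.

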